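Pack the wheel-dressing kit

ROBOT

A 6-joint arm with a two-finger parallel gripper is mounted at the origin on the work surface. World frame = base frame: x ahead of the robot, y to its left, z up, the work surface at z = 0. Lengths are in mm, angles in rad, forces in N, time in s.
With the tool pointing down it reaches from about 300 to 775 mm from the base axis. Payload 14.6 kg.
Tool frame: the origin (TCP) lies on the centre line of the jaws, within the pads' length; the fingertips stand 8 mm ahead of it and the grasp point (between the pads) lies 11 mm behind it; z points along the fingers, y is the direction in which the jaws open and shut (so a half turn about z gives the same grasp; the last joint's range is limited). The gripper opens to 94 mm and grips with 3 to 60 N. Pads are 16 mm wide; open, the fingers measure 119 mm over their backs; the gripper's body (75 mm by 177 mm) begins 78 mm behind the grasp point.
Start: joints at [-1.298, 0.3, 1.521, -0, 1.321, -0.067], TCP at [183.307, -518.544, 213.446] pointing down, gripper open.
Joint ranges: [-3.03, 3.03], [-0.79, 2.21], [0.23, 2.52], [-1.04, 4.18], [0, 3.07], [-2.55, 2.55]. Speed limits (rad/s): [2.22, 2.22, 2.57, 3.14, 3.14, 3.14].

INTERFACE

Orientations are given as [roll, pitch, yaw] about the fixed x, y, z axes, in that order (R = Rz(yaw) Ry(pitch) Rx(roll)).
In Python, from cell import read_state, cams, manip gives the robot as it stands.
- The arm moves only by the shell command python3 -m handwheel 'ROWS' [OPENING] [FORCE]. ROWS is JSON, a list of rows, each a list of 4 numbers: the shift along the tool's x, y, z in m, then the turn about the tool's z in degrees. In form: [[dx, dy, dz, turn], ...]. A call has 1 to 5 rows; each row is the pose to reach, as a shift and turn from the pose measured when the call began, along the tool's axes at that moment; what a row does not reach only later rows make up. A row lasts 1/8 s, in which the tool goes at most 62.5 mm and 10.7 degrees, less where a joint would pass 70% of its speed; a pose out of reach is approached as far as the arm can. A call with a gripper value outside its range is refused whole. OPENING is the closure, from 0 (fully open) to 1 (shut), set as the call begins (- or left out, the last holds). The fingers move at their own pace and stop on an object; FORCE is the grip in N (left out, the last holds). Time passes only in rows, so rows that repeat a pose let the fingers close. It gives the time, the measured TCP pose, the force and the opening at its end, in the units of the state.
- read_state(): the state, without advancing time (a new reading comes with each control period).
- cams.camera(name): name is "side" or "top" or "wrist"; returns the picture (480x640x3 uint8, red, green, blue); there is no depth.
- cams.get_calibration(name): a dict with "vertical_fov" (degrees; the focal length in pixels is half the picture's height over the tangent of half this angle, whatever the lens; pixels are square), "cx", "cy" (the principal point, pixels), "R" (3x3) and "t" (3): a world point X has camera coordinates R X + t. Camera axes: x right, y down, z forward; pixel columns grow to the right and rows downward; lengths in mm; the calibration is good to about 2 mm. A picture is of the moment at which its call begins: read the wrist's pose just before it. get_calibration takes no time and is no camera call; for the wrist camera it gives the pose at the moment of the call.
- manip.sign_off(): hands the job in, once; it reports no verdict.
The state is a dict: "clock": time; "joints": joint angles; "qd": joint speeds; "effort": joint torques, N m; "eef_pos": TCP position; "eef_rot": TCP orientation; "wrist_force": force on the tool from outside, world axes, zero at the start; "moment": the same for the moment, N m; "finger_gap": finger opening in mm.
Only numpy, scipy, OpenCV 4.12 (cv2) and the standard library are available. Lean on these libraries where they do the work, as an engineer would, in place of code of your own. Each camera call takes 0.05 s, during which the arm holds its last target. There are 200 camera calls.

TASK

Pack the dressing kit into the blue carry tray: draw every square dressing stick out of the draining block and lay it flat on the floor of the tray's wide bay, none on top of another, and stand the coolant bottle that has fallen over beside the grinder back on its foot (the grinder's side makes a good stop to push it up against) and set it upright in the tray's free bottle bay. Leave the round engraving pen in the block and the spray can standing in its bay.

Things in the scene. Friction and masses are not known exactly. Their poses are not given: they have to be found in the camera images.
- stick1_mid (a point): Dressing stick: square bar of pale grey abrasive stone, 20 x 20 mm and 160 mm long, 130 g; at the start stands in a pocket of the draining block with the top 90 mm showing. This point is its centre; its z axis runs along the bar (up at the start). Null if this one is absent
- stick2_mid (a point): Dressing stick: square bar of pale grey abrasive stone, 20 x 20 mm and 160 mm long, 130 g; at the start stands in a pocket of the draining block with the top 90 mm showing. This point is its centre; its z axis runs along the bar (up at the start). Null if this one is absent
- stick3_mid (a point): Dressing stick: square bar of pale grey abrasive stone, 20 x 20 mm and 160 mm long, 130 g; at the start stands in a pocket of the draining block with the top 90 mm showing. This point is its centre; its z axis runs along the bar (up at the start). Null if this one is absent
- stick4_mid (a point): Dressing stick: square bar of pale grey abrasive stone, 20 x 20 mm and 160 mm long, 130 g; at the start stands in a pocket of the draining block with the top 90 mm showing. This point is its centre; its z axis runs along the bar (up at the start). Null if this one is absent
- bottle_mid (a point): Closed square bottle of whitish plastic, 56 x 56 mm, 170 mm long over all, 250 g, lying on the bench, foot towards the grinder and some 10 to 45 mm from it. This point is its centre; the x axis runs from foot to cap, y and z square to its sides. Foot face 85 mm behind this point; the square body ends 37 mm ahead of it, then a shoulder; the cap is 55 to 85 mm ahead
- bottle_cap (a point): Middle of that bottle's round grey screw cap, 32 mm across and 30 mm long, on the bottle's axis; same axes as bottle_mid
- grinder_side (a point): Point on the flat, upright right-hand side (towards the middle of the bench) of the white grinder-polisher, 100 mm above the bench. Its y axis points square into the machine, its x axis runs along the side; the wall reaches 300 mm either way along x and from 15 to 193 mm above the bench. The machine is fixed
- block: Grey plastic draining block, 276 mm long (x axis), 56 mm wide and 82 mm high, fixed to the bench; origin at the centre of its underside. Five square pockets, 26 mm wide and 70 mm deep, in a row along its x axis at x = -100, -50, 0, 50, 100 mm
- pen_mid (a point): Round black battery engraving pen, 22 mm thick, 130 mm long, standing point down in one of the block's pockets. This point is its middle, z axis up along it. It stays there
- tray: Blue plastic carry tray, 220 mm (x axis) by 356 mm (y axis), fixed to the bench; floor 4 mm thick, walls 5 mm thick, 35 mm high over all round the wide stick bay and 75 mm high round the two bottle bays, which lie side by side along x at its +y end. Origin at the centre of its underside
- stick_bay (a point): Centre of the floor of the tray's wide stick bay, 210 mm along x by 255 mm along y inside, on the tray's -y side; same axes as the tray, z up from the floor
- bottle_bay (a point): Centre of the floor of the free bottle bay, 102 mm along x by 86 mm along y inside; same axes as the tray
- can_mid (a point): White and bare-metal spray can, 52 mm across and 157 mm high, standing in the tray's other bottle bay, 108 mm from the centre of the free one. This point is its middle, z axis up. It stays there
Things that resemble listed ones, but are neither listed nor needed, are in the scene too. What is shaped like the part that bears stick2_mid but pink or red is not meant.

How it is judged (in metres and radians):
At the end, for the whole second after the job is handed in: Every stick present lies level (6 degrees) on the floor of the wide bay, centre at most 18 mm above it; the bottle stands upright (6 degrees) on the floor of the free bottle bay, within 30 mm (x) and 25 mm (y) of its centre; pen in the block and can in its bay still stand; all at rest (x of stick1_mid in the frame of stick_bay between -0.105 and 0.105 m and y of stick1_mid in the frame of stick_bay between -0.1275 and 0.1275 m and z of each of stick1_mid, stick2_mid, stick3_mid, stick4_mid in the frame of stick_bay below 0.018 m and angle between each of stick1_mid, stick2_mid, stick3_mid, stick4_mid's own z axis and vertical above 1.47 rad and linear speed of each of stick1, stick2, stick3, stick4, bottle below 0.02 m/s and x of stick2_mid in the frame of stick_bay between -0.105 and 0.105 m and y of stick2_mid in the frame of stick_bay between -0.1275 and 0.1275 m and x of stick3_mid in the frame of stick_bay between -0.105 and 0.105 m and y of stick3_mid in the frame of stick_bay between -0.1275 and 0.1275 m and x of stick4_mid in the frame of stick_bay between -0.105 and 0.105 m and y of stick4_mid in the frame of stick_bay between -0.1275 and 0.1275 m and x of bottle_mid in the frame of bottle_bay between -0.03 and 0.03 m and y of bottle_mid in the frame of bottle_bay between -0.025 and 0.025 m and angle between bottle_mid's own x axis and vertical below 0.1 rad and z of bottle_mid in the frame of bottle_bay below 0.095 m and angle between pen_mid's own z axis and vertical below 0.3 rad and z of pen_mid in the frame of block below 0.09 m and angle between can_mid's own z axis and vertical below 0.15 rad and horizontal distance between can_mid and bottle_bay below 0.14 m); the robot touches nothing.
It fails at once if the engraving pen is drawn out of the block (z of pen_mid in the frame of block above 0.13 m).
It fails at once if the spray can is knocked over (angle between can_mid's own z axis and vertical above 0.7 rad).
Of stick1, stick2, stick3, stick4 only 3 to 4 are there at a start; the rules pass over those that are not, and their reading is None.
At some moment in a run one of bottle may be knocked a few centimetres aside while the robot is not near it.
Once in a run the grip may slacken for a moment while it holds something.
It also fails if it takes over 210 s, if anything falls off the work surface, if the arm or the gripper's body presses on something with over 40 N, if the wrist force passes 120 N, or if a joint passes its speed limit or range.

## Working session

There is one attempt and no reset: what is moved stays moved. The work goes in short steps, Python scripts to look and compute and a shell command to move; the robot and the scene stay as the last step left them, time stands still between calls to the robot, and variables do not carry over. Pictures are saved under pics/ and viewed, about 12 in all and at most 16, crops included, and the job is handed in when it is done.

```bash
ls; mkdir -p pics; python3 - <<'E'
from cell import read_state, cams
import cv2, numpy as np
s=read_state(); print(s)
for n in ("top","side"):
    im=cams.camera(n); cv2.imwrite(f"pics/{n}0.png",im[:,:,::-1]); c=cams.get_calibration(n); print(n,c)
print(cams.get_calibration("wrist"))
E
```

```text
pics
{'clock': 0.0, 'joints': array([-1.29760508e+00,  3.00455458e-01,  1.52159141e+00,  1.72096241e-05,
        1.32073186e+00, -6.66004795e-02]), 'qd': array([-0.00069914, -0.00072087, -0.00073499, -0.00254153, -0.00103585,
       -0.00173131]), 'effort': array([ 2.55375220e-03, -5.31804514e+01, -3.52740777e+01,  7.09030917e-02,
        2.43934459e-02, -1.06055393e-04]), 'eef_pos': array([ 183.2390708 , -518.29605115,  212.89054597]), 'eef_rot': array([-3.14041032e+00, -9.55670685e-05,  3.39787401e-01]), 'wrist_force': array([-2.45863349e-04,  6.07993334e-02,  8.99908595e-01]), 'moment': array([0.01382166, 0.04606614, 0.00281797]), 'finger_gap': 93.66537201912138}
top {'vertical_fov': 55.115465120302346, 'cx': 310.45872705153465, 'cy': 242.02630493213502, 'R': array([[ 0.02670475, -0.99964042, -0.00242505],
       [-0.98422911, -0.02586852, -0.17499679],
       [ 0.17487114,  0.00706005, -0.98456602]]), 't': array([ -17.56032061,  533.69877979, 1243.50364415])}
side {'vertical_fov': 47.29649372757072, 'cx': 319.8098173926867, 'cy': 231.1689495083784, 'R': array([[ 0.80709742, -0.59030641,  0.01149351],
       [-0.33331123, -0.47161566, -0.81638367],
       [ 0.48733704,  0.65507023, -0.57739553]]), 't': array([-395.921219  ,  226.77771376, 1210.73238502])}
{'vertical_fov': 68.07517691000666, 'cx': 317.2621726183298, 'cy': 238.50149639536187, 'R': array([[ 3.32870879e-01, -9.42972298e-01, -4.72429607e-04],
       [-9.09804725e-01, -3.21294294e-01,  2.62726739e-01],
       [-2.47895825e-01, -8.70242619e-02, -9.64870166e-01]]), 't': array([-550.13735851,  -27.4076929 ,  391.04277007])}
```

View pics/top0.png

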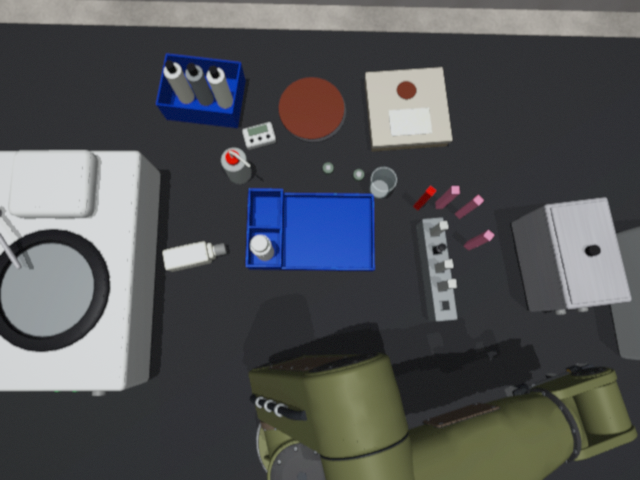

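View pics/side0.png

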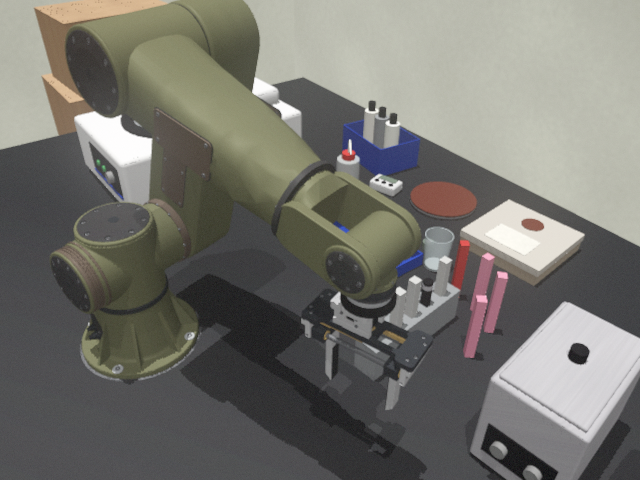

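Top view: the grinder is on the left, with the bottle at (195,255) lying along about +5° and its cap at (220,250). The tray spans about (248–375, 188–270), with its free bottle bay at (266,210). The block holds sticks at (436,226), (447,265) and (450,283), the pen at (438,248), and an empty pocket at (445,306). That makes 3 sticks. I'll zoom in to get pixel positions.

```bash
cat > h.py <<'E'
import numpy as np, cv2
from cell import read_state, cams
def bp(c,u,v,z):
    "pixel -> world point on plane z (mm)"
    f=240/np.tan(np.radians(c["vertical_fov"])/2); R,t=np.array(c["R"]),np.array(c["t"])
    d=R.T@np.array([(u-c["cx"])/f,(v-c["cy"])/f,1]); o=-R.T@t
    return (o+d*(z-o[2])/d[2]).round(1)
def proj(c,X):
    f=240/np.tan(np.radians(c["vertical_fov"])/2); p=np.array(c["R"])@np.array(X)+np.array(c["t"])
    return p[:2]/p[2]*f+[c["cx"],c["cy"]]
def snap(n,name,box=None,k=1):
    c=cams.get_calibration(n); im=cams.camera(n)[:,:,::-1]
    if box: x0,y0,x1,y1=box; im=cv2.resize(im[y0:y1,x0:x1],None,fx=k,fy=k,interpolation=cv2.INTER_CUBIC)
    cv2.imwrite(f"pics/{name}.png",im); return c
E
python3 - <<'E'
import cv2,numpy as np
im=cv2.imread("pics/top0.png")
a=cv2.resize(im[180:280,155:385],None,fx=3.4,fy=3.4,interpolation=cv2.INTER_CUBIC)
b=cv2.resize(im[205:325,405:475],None,fx=4,fy=4,interpolation=cv2.INTER_CUBIC)
o=np.zeros((600,782,3),np.uint8);o[:340]=a[:,:782];cv2.imwrite("pics/a.png",o[:340])
cv2.imwrite("pics/b.png",b)
E
```

```text
(no output)
```

View pics/a.png

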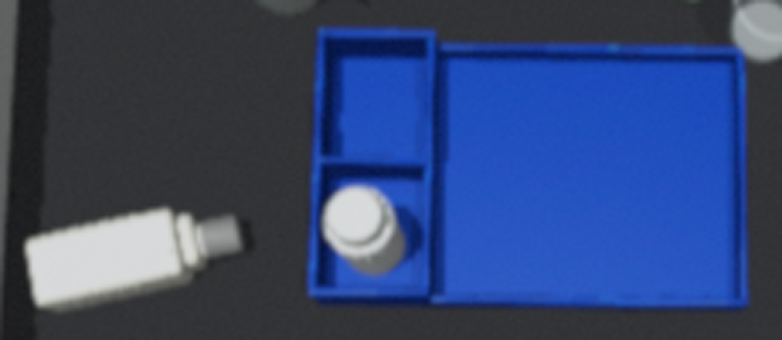

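View pics/b.png

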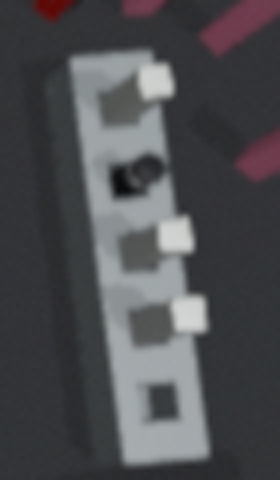

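The crops are clear. The tray's wide-bay rim corners (crop px) are (745,48), (748,303), (432,300) and (440,45). The bottle-bay rim is (319,30), (435,30), (430,298) and (311,298). The cap is at about (222,235). The block's top corners are (70,57), (152,50), (210,457) and (124,465). The stick tops are at (156,81), (176,235) and (189,314).

```bash
python3 - <<'E'
from h import *
c=cams.get_calibration("top")
def A(u,v,z): return bp(c,(u+.5)/3.4-.5+155,(v+.5)/3.4-.5+180,z)
def B(u,v,z): return bp(c,(u+.5)/4-.5+405,(v+.5)/4-.5+205,z)
print("rim35",[A(*p,35)[:2] for p in((745,48),(748,303),(432,300),(440,45))])
print("rim75",[A(*p,75)[:2] for p in((319,30),(435,30),(430,298),(311,298))])
print("cap",A(240,233,28)[:2],A(203,240,28)[:2],"foot top",A(27,240,56)[:2],"foot low",A(40,308,28)[:2],"body end",A(170,210,56)[:2])
print("block",[B(*p,82)[:2] for p in((70,57),(152,50),(210,457),(124,465))])
print("tops",[B(*p,172)[:2] for p in((156,81),(176,235),(189,314))],"empty",B(160,402,82)[:2],B(148,165,145))
E
```

```text
rim35 [array([ 682.3, -182.2]), array([ 464.8, -185.2]), array([460.4,  75.3]), array([678.2,  76.7])]
rim75 [array([676.9, 174.2]), array([679.4,  78.5]), array([457.2,  74.2]), array([454.7, 169.4])]
cap [513.2 238.4] [506.5 269. ] foot top [498.4 406.8] foot low [445.9 400.6] body end [526.4 291.5]
block [array([ 600.5, -309.1]), array([ 606.9, -365.6]), array([ 331.3, -397.5]), array([ 324.6, -340.5])]
tops [array([ 565. , -341.9]), array([ 466.5, -352.1]), array([ 417.2, -358.9])] empty [ 366.6 -365.3] [ 515.4 -343.2  145. ]
```

```bash
cat > to.py <<'E'
import sys,numpy as np
from cell import read_state
s=read_state(); p=s["eef_pos"]; y=s["eef_rot"][2]
x,yy,z,yaw=map(float,sys.argv[1:5]); d=np.array([x,yy,z])-p; c,n=np.cos(y),np.sin(y)
print("t",round(s["clock"],1),"pos",p.round(0),"yaw",round(np.degrees(y),1),"gap",round(s["finger_gap"],1),"F",s["wrist_force"].round(1))
t=(np.degrees(y)-yaw+180)%360-180
print("shift",[round((c*d[0]+n*d[1])/1e3,3),round((n*d[0]-c*d[1])/1e3,3),round(-d[2]/1e3,3),round(t,1)])
E
python3 -m handwheel '[[0.42,-0.04,0,13],[0.42,-0.04,0,13],[0.42,-0.04,0,13],[0.42,-0.04,0,13],[0.42,-0.04,0,13]]' 0.45 30
python3 to.py 565 -342 213 6.5
```

```text
clock: 0.72
eef_pos: [463.4, -387.9, 212.9]
eef_rot: [-3.14, 0.0, 0.113]
wrist_force: [-0.0, -1.1, 0.4]
finger_gap: 52.3
t 0.7 pos [ 463. -388.  213.] yaw 6.5 gap 52.3 F [-0.  -1.1  0.4]
shift [np.float64(0.106), np.float64(-0.034), np.float64(-0.0), np.float64(-0.0)]
```

```bash
python3 -m handwheel '[[0.053,-0.017,0,0],[0.106,-0.034,0,0],[0.106,-0.034,0,0]]' | head -2
python3 to.py 565 -342 160 6.5; python3 -c "
from h import *
print(snap('wrist','w1')); c=cams.get_calibration('wrist'); [print(proj(c,p)) for p in ((565,-342,172),(466.5,-352,172),(417,-359,172))]"
```

```text
clock: 1.1
eef_pos: [567.3, -339.9, 211.5]
t 1.1 pos [ 567. -340.  212.] yaw 6.7 gap 51.8 F [-0.6  0.2 -0.1]
shift [np.float64(-0.003), np.float64(0.002), np.float64(0.052), np.float64(0.2)]
{'vertical_fov': 68.07517691000666, 'cx': 317.2621726183298, 'cy': 238.50149639536187, 'R': array([[ 0.1160492 , -0.99324161, -0.00192092],
       [-0.95792987, -0.11243411,  0.26406239],
       [-0.26249373, -0.02880412, -0.96450369]]), 't': array([-403.48703617,  477.83365357,  528.41041439])}
[317.79399753 268.25326745]
[315.83885225 400.82389191]
[317.65148765 457.74046236]
```

View pics/w1.png

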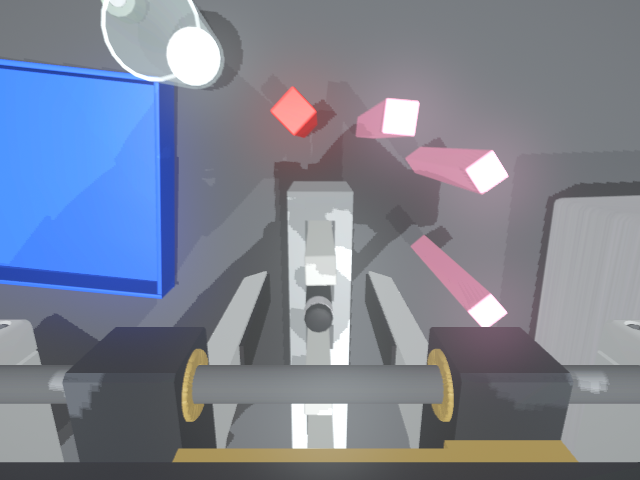

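The wrist view shows the stick top at (320,270), against a predicted (318,268), and it sits between the fingers. The estimate holds, so I'll grasp and draw it.

```bash
python3 -m handwheel '[[-0.002,0.002,0.03,0],[-0.002,0.002,0.052,0],[-0.002,0.002,0.052,0]]' 0.45 30 >/dev/null
python3 -m handwheel '[[0,0,0,0],[0,0,0,0],[0,0,0,0],[0,0,0,0]]' 1 30
python3 -m handwheel '[[0,0,-0.03,0],[0,0,-0.08,0],[0,0,-0.13,0],[0,0,-0.13,0]]'
python3 to.py 636 38 290 91.2
```

```text
clock: 2.02
eef_pos: [562.5, -343.6, 158.8]
eef_rot: [-3.138, 0.004, 0.114]
wrist_force: [0.4, 0.3, 2.4]
finger_gap: 19.6
clock: 2.52
eef_pos: [563.8, -344.5, 293.2]
eef_rot: [3.141, -0.002, 0.114]
wrist_force: [-0.7, -0.4, -1.4]
finger_gap: 19.7
t 2.5 pos [ 564. -345.  293.] yaw 6.5 gap 19.7 F [-0.7 -0.4 -1.4]
shift [np.float64(0.115), np.float64(-0.372), np.float64(0.003), np.float64(-84.7)]
```

```bash
python3 -m handwheel '[[0.014,-0.046,0,-10],[0.029,-0.093,0,-20],[0.043,-0.14,0,-30],[0.058,-0.186,0,-40],[0.072,-0.232,0,-50]]'>/dev/null
python3 to.py 636 38 290 91.2
```

```text
t 3.1 pos [ 609. -104.  292.] yaw 56.9 gap 19.7 F [ 0.   0.1 -0.9]
shift [np.float64(0.134), np.float64(-0.055), np.float64(0.002), np.float64(-34.3)]
```

```bash
python3 -m handwheel '[[0.034,-0.014,0,-9],[0.067,-0.028,0,-17],[0.1,-0.041,0,-26],[0.134,-0.055,0,-34],[0.134,-0.055,0,-34]]'>/dev/null
python3 to.py 636 38 154 91.2;  python3 -c "
from h import *
snap('side','s1')"
```

```text
t 3.8 pos [636.  40. 290.] yaw 91.1 gap 19.8 F [ 0.4 -0.8 -2.2]
shift [np.float64(-0.002), np.float64(0.0), np.float64(0.136), np.float64(-0.1)]
```

View pics/s1.png

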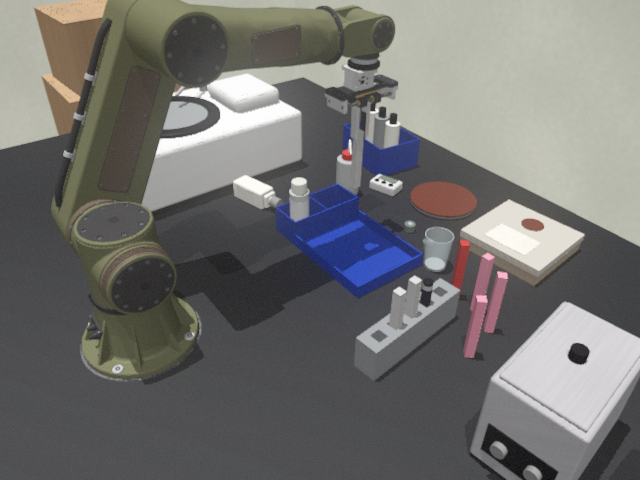

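The stick hangs vertical in the jaws above the tray. Lowering it now.

```bash
python3 -m handwheel '[[-0.002,0,0.05,0],[-0.002,0,0.1,0],[-0.002,0,0.125,0],[-0.002,0,0.134,0],[-0.002,0,0.136,0]]'>/dev/null
python3 -m handwheel '[[0,0,0.001,0],[0,0,0.002,0]]' - 10
```

```text
clock: 4.7
eef_pos: [635.8, 36.2, 153.3]
eef_rot: [-3.141, 0.0, 1.585]
wrist_force: [0.8, 0.3, -1.4]
finger_gap: 19.9
```

```bash
python3 -m handwheel '[[0,0,0.003,0],[-0.020,0,0.002,0],[-0.039,0,0.004,0],[-0.058,0,0.009,0],[-0.076,0,0.017,0]]' - 8
python3 to.py 636 -72 114 91.2; python3 -c "
from h import *
snap('side','s2',(220,60,480,300),3)"
```

```text
clock: 5.32
eef_pos: [637.6, -42.4, 138.1]
eef_rot: [3.139, 0.001, 1.584]
wrist_force: [-1.8, -2.1, 10.2]
finger_gap: 20.0
t 5.3 pos [638. -42. 138.] yaw 90.8 gap 20.0 F [-1.8 -2.1 10.2]
shift [np.float64(-0.03), np.float64(-0.002), np.float64(0.024), np.float64(-0.4)]
```

View pics/s2.png

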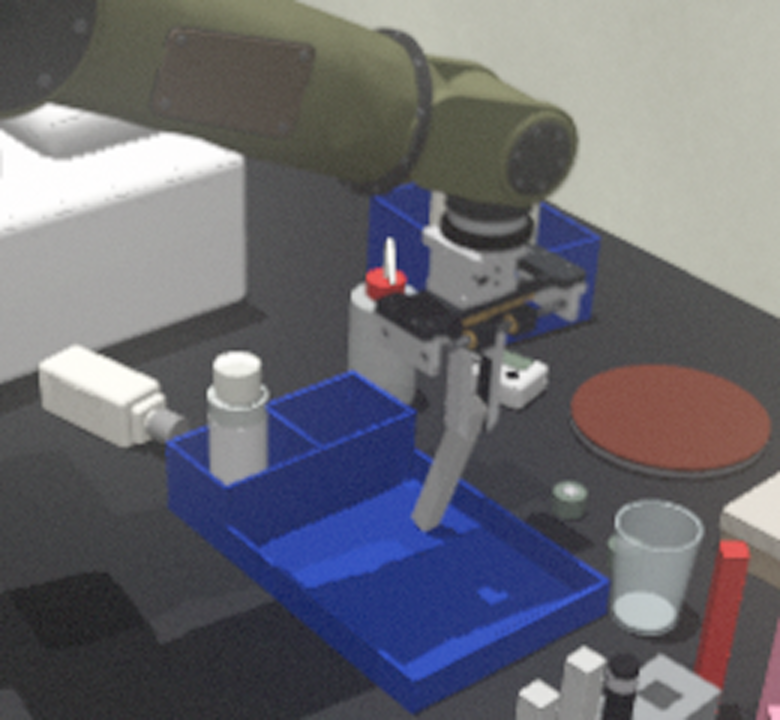

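The stick is pivoting as planned, about 30° over with its foot on the floor. Continuing the arc.

```bash
python3 -m handwheel '[[-0.017,0,0.009,0],[-0.033,0,0.02,0],[-0.047,0,0.034,0],[-0.059,0,0.049,0],[-0.071,0,0.072,0]]'
python3 -m handwheel '[[-0.004,0,0.01,0],[-0.008,0,0.024,0],[-0.010,0,0.034,0],[-0.011,0,0.04,0]]'
python3 -m handwheel '[[0,0,0,0],[0,0,0,0],[0,0,0,0]]' 0.68
python3 -m handwheel '[[0,0,-0.03,0],[0,0,-0.06,0],[0,0,-0.12,0],[0,0,-0.18,0],[0,0,-0.22,0]]'
python3 to.py 466.5 -353 230 6.5
```

```text
clock: 6.0
eef_pos: [638.2, -117.0, 64.3]
eef_rot: [3.14, 0.002, 1.582]
wrist_force: [1.1, -1.2, 1.0]
finger_gap: 20.3
clock: 6.5
eef_pos: [638.4, -127.9, 23.8]
eef_rot: [3.14, 0.002, 1.582]
wrist_force: [0.9, -0.4, -0.5]
finger_gap: 20.0
clock: 6.88
eef_pos: [638.6, -127.8, 24.3]
eef_rot: [3.139, 0.002, 1.582]
wrist_force: [-0.2, 0.4, 0.3]
finger_gap: 29.8
clock: 7.5
eef_pos: [638.3, -127.3, 248.0]
eef_rot: [3.136, 0.003, 1.583]
wrist_force: [0.4, 0.3, 0.0]
finger_gap: 30.2
t 7.5 pos [ 638. -127.  248.] yaw 90.7 gap 30.2 F [0.4 0.3 0. ]
shift [np.float64(-0.224), np.float64(-0.174), np.float64(0.018), np.float64(84.2)]
```

```bash
python3 -m handwheel '[[-0.028,-0.022,0,10],[-0.056,-0.044,0,20],[-0.084,-0.066,0,30],[-0.112,-0.088,0,40],[-0.14,-0.11,0,50]]' 0.45 30 >/dev/null
python3 to.py 466.5 -352 213 6.5; python3 -c "
from h import *
snap('top','t2',(150,180,390,330),3)"
```

```text
t 8.1 pos [ 529. -269.  248.] yaw 40.4 gap 51.5 F [0.5 0.4 0.1]
shift [np.float64(-0.101), np.float64(0.022), np.float64(0.035), np.float64(33.9)]
```

View pics/t2.png

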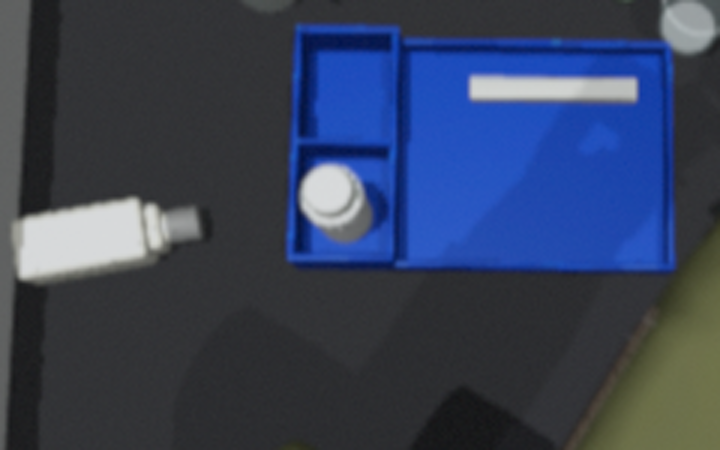

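Stick 1 lies flat along the far edge of the bay, at crop (470–637, 90). The bottle now sits closer to the grinder, so the knock appears to have happened. On to stick 2.

```bash
python3 -m handwheel '[[-0.03,0.006,0.005,10],[-0.06,0.012,0.01,20],[-0.09,0.018,0.02,30],[-0.101,0.022,0.025,34],[-0.101,0.022,0.03,34]]' >/dev/null
python3 to.py 466.5 -352.5 159 6.5
```

```text
t 8.8 pos [ 463. -354.  218.] yaw 5.7 gap 51.8 F [-0.1  0.2 -0.4]
shift [np.float64(0.003), np.float64(-0.001), np.float64(0.059), np.float64(-0.8)]
```

```bash
python3 -m handwheel '[[0.003,-0.001,0.02,-1],[0.003,-0.001,0.045,-1],[0.003,-0.001,0.059,-1],[0.003,-0.001,0.059,-1]]' >/dev/null
python3 -m handwheel '[[0,0,0,0],[0,0,0,0],[0,0,0,0],[0,0,0,0]]' 1 30
python3 -m handwheel '[[0,0,-0.03,0],[0,0,-0.08,0],[0,0,-0.13,0],[0,0,-0.13,0]]'
python3 to.py 571 42 290 91.2
```

```text
clock: 9.8
eef_pos: [466.9, -352.7, 159.0]
eef_rot: [3.137, -0.005, 0.118]
wrist_force: [0.2, -0.4, 0.6]
finger_gap: 19.5
clock: 10.3
eef_pos: [466.8, -352.8, 292.9]
eef_rot: [3.132, -0.01, 0.118]
wrist_force: [1.2, -0.3, -3.2]
finger_gap: 19.7
t 10.3 pos [ 467. -353.  293.] yaw 6.8 gap 19.7 F [ 1.2 -0.3 -3.2]
shift [np.float64(0.15), np.float64(-0.38), np.float64(0.003), np.float64(-84.4)]
```

```bash
python3 -m handwheel '[[0.018,-0.047,0,-10],[0.036,-0.094,0,-20],[0.055,-0.141,0,-30],[0.074,-0.188,0,-40],[0.093,-0.235,0,-50]]'>/dev/null
python3 to.py 571 42 290 91.2
```

```text
t 10.9 pos [ 531. -107.  290.] yaw 57.1 gap 19.6 F [ 0.5 -0.5 -1.5]
shift [np.float64(0.146), np.float64(-0.047), np.float64(0.0), np.float64(-34.1)]
```

```bash
python3 -m handwheel '[[0.036,-0.012,0,-9],[0.073,-0.024,0,-17],[0.11,-0.036,0,-26],[0.146,-0.047,0,-34],[0.146,-0.047,0,-34]]'>/dev/null
python3 to.py 571 42 153 91.2; python3 -m handwheel '[[0,0,0.05,0],[0,0,0.1,0],[0,0,0.125,0],[0,0,0.136,0],[0,0,0.137,0]]'; python3 to.py 571 42 152 91.2
```

```text
t 11.6 pos [571.  43. 288.] yaw 91.3 gap 20.2 F [ 0.5 -0.8 -1. ]
shift [np.float64(-0.001), np.float64(-0.0), np.float64(0.135), np.float64(0.1)]
clock: 12.18
eef_pos: [572.1, 41.6, 151.1]
eef_rot: [3.135, 0.008, 1.592]
wrist_force: [-0.3, -0.1, -1.2]
finger_gap: 19.7
t 12.2 pos [572.  42. 151.] yaw 91.2 gap 19.7 F [-0.3 -0.1 -1.2]
shift [np.float64(0.0), np.float64(-0.001), np.float64(-0.001), np.float64(0.0)]
```

```bash
python3 -m handwheel '[[0,0,0.001,0],[-0.020,0,0.001,0],[-0.039,0,0.003,0],[-0.058,0,0.008,0],[-0.076,0,0.015,0]]' - 8
python3 -m handwheel '[[-0.017,0,0.009,0],[-0.033,0,0.02,0],[-0.047,0,0.034,0],[-0.059,0,0.049,0],[-0.071,0,0.072,0]]'
python3 -m handwheel '[[-0.004,0,0.01,0],[-0.008,0,0.024,0],[-0.010,0,0.034,0],[-0.011,0,0.04,0]]'
python3 to.py 571 -118 22 91.2
```

```text
clock: 12.8
eef_pos: [574.0, -36.4, 136.6]
eef_rot: [3.134, 0.008, 1.592]
wrist_force: [0.5, -1.0, 2.8]
finger_gap: 19.5
clock: 13.42
eef_pos: [576.1, -108.6, 64.2]
eef_rot: [3.133, 0.008, 1.592]
wrist_force: [0.5, -0.6, 0.7]
finger_gap: 19.9
clock: 13.92
eef_pos: [576.6, -119.8, 23.7]
eef_rot: [3.134, 0.008, 1.592]
wrist_force: [0.7, 0.0, 0.2]
finger_gap: 19.6
t 13.9 pos [ 577. -120.   24.] yaw 91.2 gap 19.6 F [0.7 0.  0.2]
shift [np.float64(0.002), np.float64(-0.006), np.float64(0.002), np.float64(0.0)]
```

```bash
python3 -m handwheel '[[0,0,0,0],[0,0,0,0],[0,0,0,0]]' 0.68 >/dev/null
python3 -m handwheel '[[0,0,-0.03,0],[0,0,-0.06,0],[0,0,-0.12,0],[0,0,-0.18,0],[0,0,-0.22,0]]' >/dev/null
python3 to.py 417.2 -358.9 245 6.5
```

```text
t 14.9 pos [ 575. -118.  248.] yaw 91.2 gap 29.9 F [-0.5  0.5 -0.3]
shift [np.float64(-0.238), np.float64(-0.163), np.float64(0.003), np.float64(84.7)]
```

```bash
python3 -m handwheel '[[-0.028,-0.02,0,10],[-0.057,-0.039,0,20],[-0.086,-0.059,0,30],[-0.115,-0.079,0,40],[-0.145,-0.098,0,50]]' 0.45 30 >/dev/null
python3 to.py 417.2 -358.9 213 6.5
```

```text
t 15.6 pos [ 480. -266.  248.] yaw 40.9 gap 51.8 F [ 1.2 -0.3 -0.1]
shift [np.float64(-0.108), np.float64(0.03), np.float64(0.035), np.float64(34.4)]
```

```bash
python3 -m handwheel '[[-0.03,0.008,0.005,10],[-0.06,0.016,0.01,20],[-0.09,0.025,0.02,30],[-0.108,0.03,0.03,34],[-0.108,0.03,0.035,34]]' >/dev/null
python3 to.py 417.2 -358.5 159 6.5; python3 -c "
from h import *
snap('side','s3',(220,60,480,300),3)"
```

```text
t 16.2 pos [ 418. -360.  213.] yaw 6.9 gap 51.8 F [0.5 0.2 0.2]
shift [np.float64(-0.0), np.float64(-0.001), np.float64(0.054), np.float64(0.4)]
```

View pics/s3.png

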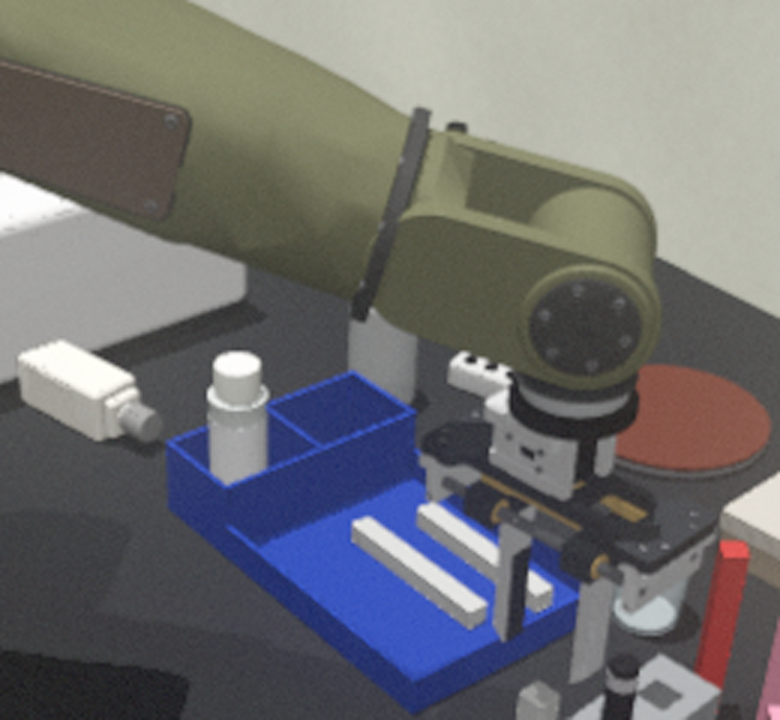

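Two sticks lie flat and parallel in the bay. Drawing the third.

```bash
python3 -m handwheel '[[0,-0.001,0.02,0],[0,-0.001,0.045,0],[0,-0.001,0.055,0],[0,-0.001,0.055,0]]' >/dev/null
python3 -m handwheel '[[0,0,0,0],[0,0,0,0],[0,0,0,0],[0,0,0,0]]' 1 30
python3 -m handwheel '[[0,0,-0.03,0],[0,0,-0.08,0],[0,0,-0.13,0],[0,0,-0.13,0]]'
python3 to.py 510 42 290 91.2
```

```text
clock: 17.23
eef_pos: [418.9, -358.1, 157.5]
eef_rot: [3.132, -0.011, 0.125]
wrist_force: [0.2, 0.8, 1.1]
finger_gap: 19.8
clock: 17.73
eef_pos: [418.0, -357.8, 291.2]
eef_rot: [3.127, -0.015, 0.125]
wrist_force: [0.3, -0.8, -1.4]
finger_gap: 19.8
t 17.7 pos [ 418. -358.  291.] yaw 7.1 gap 19.8 F [ 0.3 -0.8 -1.4]
shift [np.float64(0.141), np.float64(-0.385), np.float64(0.001), np.float64(-84.1)]
```

```bash
python3 -m handwheel '[[0.017,-0.047,0,-10],[0.034,-0.094,0,-20],[0.051,-0.141,0,-30],[0.069,-0.188,0,-40],[0.087,-0.235,0,-50]]'>/dev/null
python3 to.py 510 42 288 91.2
```

```text
t 18.4 pos [ 475. -112.  288.] yaw 57.4 gap 19.8 F [ 0.5 -0.5 -1.4]
shift [np.float64(0.149), np.float64(-0.053), np.float64(-0.0), np.float64(-33.8)]
```

```bash
python3 -m handwheel '[[0.037,-0.013,0,-9],[0.074,-0.026,0,-17],[0.11,-0.039,0,-26],[0.149,-0.053,0,-34],[0.149,-0.053,0,-34]]'>/dev/null
python3 to.py 510 42 152 91.2; python3 -m handwheel '[[0,0,0.05,0],[0,0,0.1,0],[0,0,0.125,0],[0,0,0.136,0],[0,0,0.136,0]]'; python3 to.py 510 42 151 91.2
```

```text
t 19.0 pos [510.  44. 285.] yaw 91.7 gap 19.8 F [ 0.1  0.2 -1.5]
shift [np.float64(-0.002), np.float64(-0.0), np.float64(0.133), np.float64(0.5)]
clock: 19.6
eef_pos: [512.2, 41.8, 149.3]
eef_rot: [3.129, 0.012, 1.599]
wrist_force: [0.2, 1.4, -1.3]
finger_gap: 19.9
t 19.6 pos [512.  42. 149.] yaw 91.6 gap 19.9 F [ 0.2  1.4 -1.3]
shift [np.float64(0.0), np.float64(-0.002), np.float64(-0.002), np.float64(0.4)]
```

```bash
python3 -m handwheel '[[0,0,0.001,0],[-0.020,-0.001,0.001,0],[-0.039,-0.001,0.003,0],[-0.058,-0.002,0.008,0],[-0.076,-0.002,0.015,0]]' - 8
python3 -m handwheel '[[-0.017,0,0.009,0],[-0.033,0,0.02,0],[-0.047,0,0.034,0],[-0.059,0,0.049,0],[-0.071,0,0.072,0]]'
python3 -m handwheel '[[-0.004,0,0.01,0],[-0.008,0,0.024,0],[-0.010,0,0.034,0],[-0.011,0,0.039,0]]'
python3 to.py 510 -118 22 91.2
```

```text
clock: 20.23
eef_pos: [513.0, -35.4, 135.6]
eef_rot: [3.127, 0.012, 1.599]
wrist_force: [1.0, 0.4, 1.0]
finger_gap: 19.9
clock: 20.85
eef_pos: [516.1, -107.9, 63.5]
eef_rot: [3.127, 0.012, 1.599]
wrist_force: [-0.2, -1.1, -0.3]
finger_gap: 20.2
clock: 21.35
eef_pos: [516.9, -119.3, 24.1]
eef_rot: [3.127, 0.012, 1.599]
wrist_force: [-0.3, 0.4, 0.1]
finger_gap: 19.8
t 21.4 pos [ 517. -119.   24.] yaw 91.6 gap 19.8 F [-0.3  0.4  0.1]
shift [np.float64(0.001), np.float64(-0.007), np.float64(0.002), np.float64(0.4)]
```

```bash
python3 -m handwheel '[[0,0,0,0],[0,0,0,0],[0,0,0,0]]' 0.68 >/dev/null
python3 -m handwheel '[[0,0,-0.03,0],[0,0,-0.06,0],[0,0,-0.12,0],[0,0,-0.18,0],[0,0,-0.24,0]]' >/dev/null
python3 to.py 470 160 300 103; python3 -c "
from h import *
snap('top','t3',(100,150,390,350),2.7)"
```

```text
t 22.4 pos [ 513. -116.  267.] yaw 91.6 gap 30.2 F [-0.  -0.4 -0.4]
shift [np.float64(0.277), np.float64(-0.035), np.float64(-0.033), np.float64(-11.4)]
```

View pics/t3.png

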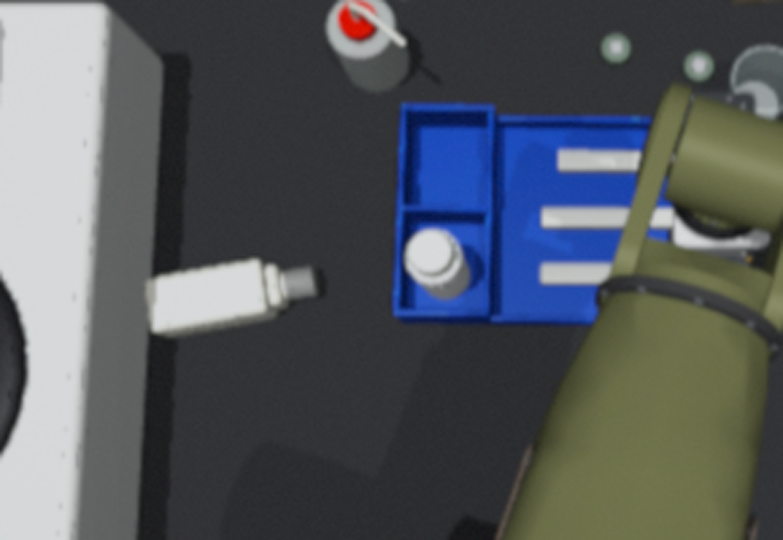

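Three sticks are in the bay, and the bottle's cap ends at crop (318,282) and starts at (287,286). The body corners are (150,280), (262,259) and (152,335). The grinder wall's lower edge runs (163,60)→(140,500).

```bash
python3 - <<'E'
from h import *
c=cams.get_calibration("top")
def A(u,v,z): return bp(c,(u+.5)/2.7-.5+100,(v+.5)/2.7-.5+150,z)[:2]
print("cap",A(320,281,28),A(287,286,30),"body top",A(150,281,56),A(262,259,56),"low side",A(152,335,28),A(277,319,28))
print("wall",A(163,60,15),A(138,500,15),"wall top",A(106,5,193),A(76,480,193))
E
python3 -m handwheel '[[0.055,-0.007,-0.005,-2],[0.11,-0.014,-0.01,-4],[0.166,-0.021,-0.02,-7],[0.22,-0.028,-0.03,-9],[0.277,-0.035,-0.033,-12]]' 0.35 30 >/dev/null
python3 to.py 500 260 80 103
python3 -c "
from h import *
print(snap('wrist','w4'))"
```

```text
cap [496.7 257.4] [490.2 291.3] body top [488.  426.4] [513.9 312.8] low side [435.2 429.1] [455.4 299.9]
wall [738.7 447.4] [266.  433.4] wall top [733.1 443.6] [287.7 429.3]
t 23.0 pos [471. 161. 303.] yaw 103.7 gap 61.0 F [ 0.4 -0.2 -0.4]
shift [np.float64(0.089), np.float64(0.052), np.float64(0.223), np.float64(0.7)]
{'vertical_fov': 68.07517691000666, 'cx': 317.2621726183298, 'cy': 238.50149639536187, 'R': array([[ 0.97133241,  0.23658482,  0.02325882],
       [ 0.22056208, -0.93338154,  0.28310999],
       [ 0.08868888, -0.2698639 , -0.95880538]]), 't': array([-502.23687692,  -10.88153604,  477.99745239])}
```

View pics/w4.png

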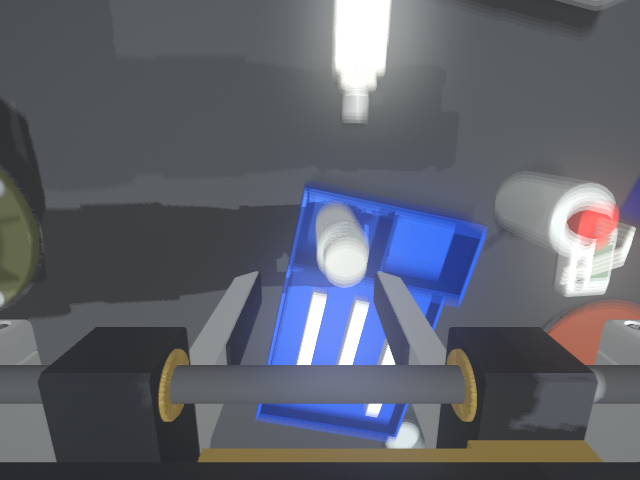

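The wrist view shows the cap from (355,92) to (355,122), with the body running straight up the image at columns 334–390.

```bash
python3 - <<'E'
from h import *
c=cams.get_calibration("wrist")
e,b=bp(c,355,122,30),bp(c,355,92,30); t=bp(c,361,20,56)
print(e,b,t, np.degrees(np.arctan2(*(t-e)[1::-1][:2])) if 0 else np.degrees(np.arctan2(t[1]-e[1],t[0]-e[0])))
E
python3 to.py 494 272 80 100
```

```text
[496.2 269.2  30. ] [487.2 301.1  30. ] [472.  366.2  56. ] 104.00844348004831
t 23.1 pos [470. 167. 303.] yaw 104.1 gap 60.9 F [-0.   3.8  0.5]
shift [np.float64(0.096), np.float64(0.049), np.float64(0.223), np.float64(4.1)]
```

```bash
python3 -m handwheel '[[0.03,0.025,0.02,2],[0.058,0.048,0.05,2],[0.058,0.048,0.1,2],[0.058,0.048,0.14,2],[0.058,0.048,0.153,2]]' >/dev/null; python3 -m handwheel '[[0,0,0,0],[0,0,0,0],[0,0,0,0]]' >/dev/null
python3 to.py 494 272 80 102
python3 -c "
from h import *
print(snap('wrist','w5'))"
```

```text
t 24.1 pos [506. 232. 150.] yaw 102.1 gap 61.2 F [ 0.6 -0.1  0. ]
shift [np.float64(0.041), np.float64(-0.003), np.float64(0.07), np.float64(0.1)]
{'vertical_fov': 68.07517691000666, 'cx': 317.2621726183298, 'cy': 238.50149639536187, 'R': array([[ 0.97770577,  0.20876316,  0.02256902],
       [ 0.19419727, -0.93986395,  0.28096828],
       [ 0.07986764, -0.27032147, -0.95945165]]), 't': array([-546.17255077,  106.22751328,  351.22576038])}
```

View pics/w5.png

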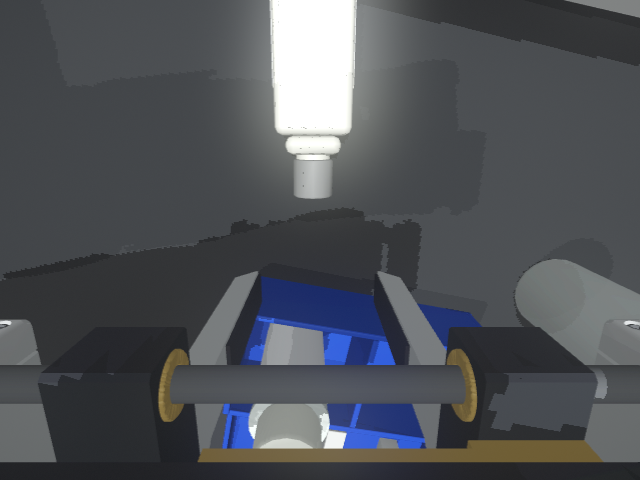

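The cap is at (313,157–197) and the body is centred at column 314, so the bottle axis lines up with tool x.

```bash
python3 - <<'E'
from h import *
c=cams.get_calibration("wrist")
print(bp(c,313,196,35),bp(c,313,157,38),bp(c,313,132,45))
E
python3 to.py 491 282 80 102
```

```text
[498.  262.9  35. ] [491.6 293.   38. ] [487.8 311.1  45. ]
t 24.1 pos [506. 232. 149.] yaw 102.1 gap 61.2 F [ 0.5 -0.3 -1.2]
shift [np.float64(0.052), np.float64(-0.004), np.float64(0.069), np.float64(0.1)]
```

```bash
python3 -m handwheel '[[0.02,-0.002,0.04,0],[0.047,-0.003,0.07,0],[0.047,-0.003,0.1,0],[0.047,-0.003,0.127,0],[0.047,-0.003,0.127,0]]' >/dev/null
python3 to.py 494.8 278 22 102
python3 -m handwheel '[[0,0,0,0],[0,0,0,0],[0,0,0,0],[0,0,0,0]]' 1 14
```

```text
t 24.8 pos [496. 276.  21.] yaw 102.1 gap 60.9 F [0.7 0.1 1.1]
shift [np.float64(0.003), np.float64(-0.0), np.float64(-0.001), np.float64(0.1)]
clock: 25.25
eef_pos: [495.9, 275.7, 21.1]
eef_rot: [3.121, 0.019, 1.781]
wrist_force: [-0.5, -0.9, 4.4]
finger_gap: 31.8
```

```bash
python3 -m handwheel '[[0.002,0,-0.015,0],[0.004,0,-0.03,0],[0.006,0,-0.045,0],[0.008,0,-0.06,0],[0.01,0,-0.075,0]]'
python3 -m handwheel '[[0.004,0,-0.015,0],[0.008,0,-0.03,0],[0.012,0,-0.045,0],[0.016,0,-0.06,0],[0.02,0,-0.075,0]]'
python3 -c "
from h import *
print(snap('side','s6',(180,40,440,235),3))"
```

```text
clock: 25.88
eef_pos: [491.8, 286.8, 96.8]
eef_rot: [3.121, 0.019, 1.781]
wrist_force: [0.1, 0.6, -2.8]
finger_gap: 31.2
clock: 26.5
eef_pos: [485.7, 307.7, 172.4]
eef_rot: [3.121, 0.019, 1.781]
wrist_force: [0.3, -0.3, -2.1]
finger_gap: 31.6
{'vertical_fov': 47.29649372757072, 'cx': 319.8098173926867, 'cy': 231.1689495083784, 'R': array([[ 0.80709742, -0.59030641,  0.01149351],
       [-0.33331123, -0.47161566, -0.81638367],
       [ 0.48733704,  0.65507023, -0.57739553]]), 't': array([-395.921219  ,  226.77771376, 1210.73238502])}
```

View pics/s6.png

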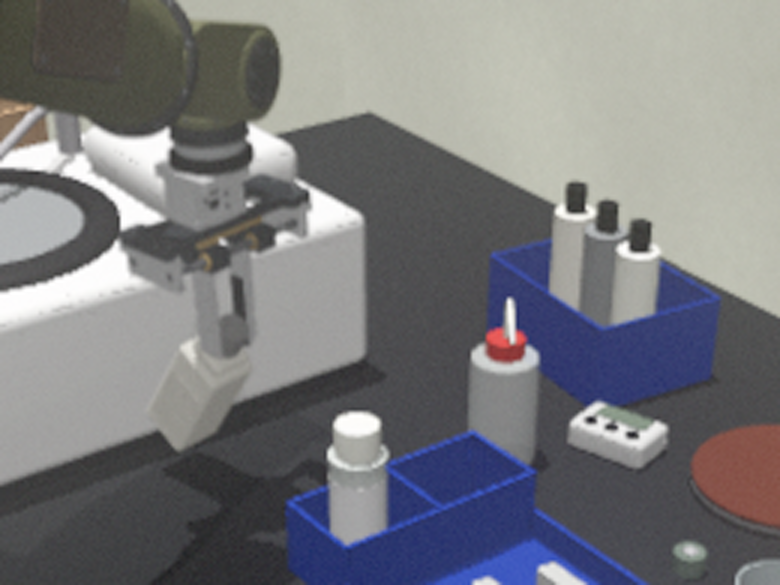

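The bottle is held by the cap, tilted about 35° with its foot toward the grinder. I'll set the foot edge on the bench and swing the cap toward the wall along the arc with a lighter grip.

```bash
python3 -m handwheel '[[0,0,0.015,0],[0,0,0.025,0],[0,0,0.031,0],[0,0,0.034,0],[0,0,0.036,0]]' - 8
python3 -m handwheel '[[0.015,0,-0.003,0],[0.03,0,-0.007,0],[0.045,0,-0.010,0],[0.06,0,-0.011,0],[0.07,0,-0.012,0]]'
python3 -c "
from h import *
print(snap('side','s7',(180,40,440,235),3))"
```

```text
clock: 27.18
eef_pos: [490.5, 308.8, 145.1]
eef_rot: [3.106, 0.016, 1.781]
wrist_force: [-5.9, -11.1, 65.1]
finger_gap: 32.9
clock: 27.8
eef_pos: [474.9, 378.3, 155.4]
eef_rot: [3.107, 0.016, 1.782]
wrist_force: [-0.6, 0.1, -2.4]
finger_gap: 31.8
{'vertical_fov': 47.29649372757072, 'cx': 319.8098173926867, 'cy': 231.1689495083784, 'R': array([[ 0.80709742, -0.59030641,  0.01149351],
       [-0.33331123, -0.47161566, -0.81638367],
       [ 0.48733704,  0.65507023, -0.57739553]]), 't': array([-395.921219  ,  226.77771376, 1210.73238502])}
```

View pics/s7.png

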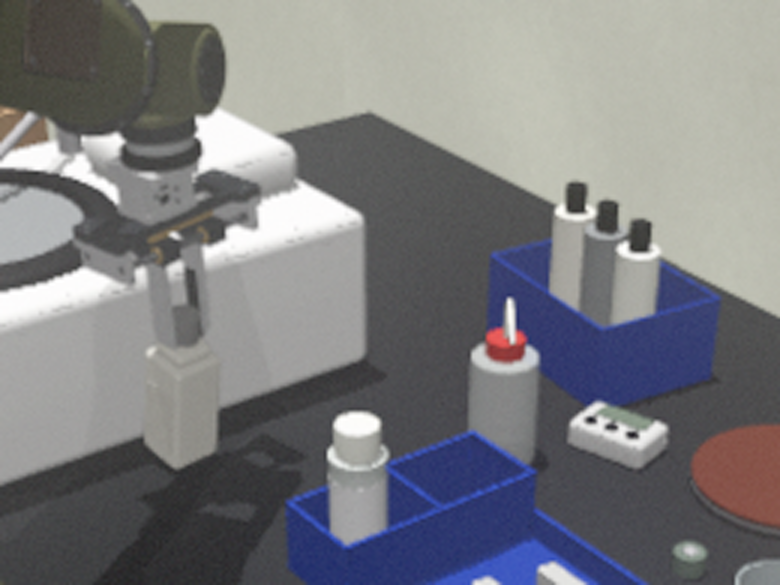

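The bottle is nearly upright, held just off the bench. I'll lower it gently, release it so it settles on its foot, then regrip.

```bash
python3 -m handwheel '[[0.002,0,0.002,0],[0.004,0,0.003,0],[0.004,0,0.004,0]]' - 5
python3 -m handwheel '[[0.002,0,0.002,0],[0.002,0,0.003,0],[0.002,0,0.004,0]]' - 3
```

```text
clock: 28.22
eef_pos: [474.1, 382.7, 151.4]
eef_rot: [3.107, 0.016, 1.782]
wrist_force: [0.5, -0.2, -3.7]
finger_gap: 31.4
clock: 28.6
eef_pos: [474.3, 384.9, 148.1]
eef_rot: [3.105, 0.015, 1.782]
wrist_force: [0.8, 1.3, 6.0]
finger_gap: 32.2
```

```bash
python3 -m handwheel '[[0,0,0,0],[0,0,0,0],[0,0,0,0],[0,0,0,0]]' 0.5 | tail -2
python3 -c "
from h import *
print(snap('side','s8',(180,40,440,235),3))
c=cams.get_calibration('side')
for z in (0,170): print((proj(c,(474,385,z))-[180,40])*3)"
```

```text
wrist_force: [0.3, -1.0, 0.6]
finger_gap: 47.0
{'vertical_fov': 47.29649372757072, 'cx': 319.8098173926867, 'cy': 231.1689495083784, 'R': array([[ 0.80709742, -0.59030641,  0.01149351],
       [-0.33331123, -0.47161566, -0.81638367],
       [ 0.48733704,  0.65507023, -0.57739553]]), 't': array([-395.921219  ,  226.77771376, 1210.73238502])}
[185.86334647 464.03160699]
[173.5097692  314.29750335]
```

View pics/s8.png

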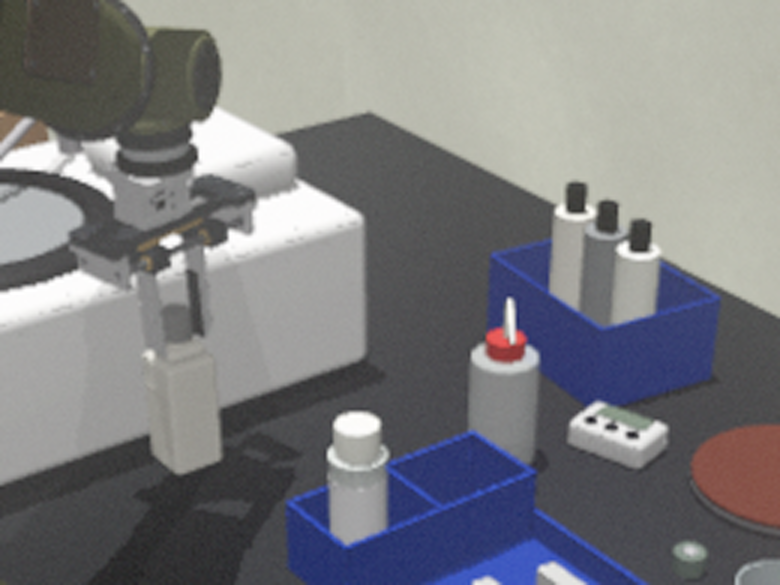

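The bottle stands plumb on its foot at (185,460), with its cap between the open jaws at (176,322). Regripping and lifting.

```bash
python3 -m handwheel '[[0,0,-0.003,0],[0,0,-0.003,0],[0,0,-0.003,0],[0,0,-0.003,0],[0,0,-0.003,0]]' 1 25 | tail -2
python3 -m handwheel '[[0,0,-0.03,0],[0,0,-0.08,0],[0,0,-0.13,0],[0,0,-0.17,0],[0,0,-0.17,0]]' 
python3 to.py 621 125 320 91.2
```

```text
wrist_force: [2.1, 1.5, 3.9]
finger_gap: 27.8
clock: 30.4
eef_pos: [467.9, 386.5, 323.4]
eef_rot: [3.102, 0.014, 1.782]
wrist_force: [0.5, -0.5, -2.9]
finger_gap: 27.7
t 30.4 pos [468. 386. 323.] yaw 102.1 gap 27.7 F [ 0.5 -0.5 -2.9]
shift [np.float64(-0.288), np.float64(0.095), np.float64(0.003), np.float64(10.9)]
```

```bash
python3 - <<'E'
from h import *
im=cv2.imread("pics/s8.png",0)
small=cv2.resize(im[282:372,132:219],(29,30),interpolation=cv2.INTER_AREA)
print("s8 gray, cols from 132 step3, rows from 282 step3")
for r in small: print(' '.join(f"{v//2:3d}" for v in r))
c=cams.get_calibration("side"); print(read_state()["eef_rot"])
for d in (-16,0,16): print(d,(proj(c,(474-.21*d,385+.98*d,170))-[180,40])*3,(proj(c,(474-.21*d,385+.98*d,140))-[180,40])*3)
E
```

```text
s8 gray, cols from 132 step3, rows from 282 step3
101  88  69  67  68  70  67  67  77  86  87  85  83  81  79  78  78  77  56  37  36  39  59  67  67  72  77  78  78
 90  86  72  67  68  69  68  67  72  79  80  78  78  78  78  78  78  76  56  38  36  38  58  66  66  68  75  78  77
 82  82  73  68  68  69  68  67  70  76  78  78  78  77  78  78  78  77  60  41  35  38  53  64  67  71  77  77  77
 86  80  70  68  67  69  69  67  68  75  78  78  78  77  78  78  78  77  64  44  36  36  50  62  67  71  75  77  77
 80  76  70  68  67  68  68  67  67  75  78  78  78  78  78  78  78  76  64  43  37  36  46  61  67  71  75  77  78
 78  76  71  68  67  67  67  67  67  73  77  77  78  78  77  78  78  77  66  46  36  34  46  62  67  71  76  78  77
 78  78  76  71  68  68  67  67  67  67  74  76  74  73  73  73  74  74  68  48  36  36  44  62  67  71  77  78  77
 78  78  79  72  68  68  69  68  67  66  70  67  62  60  60  62  64  64  64  48  35  36  40  60  67  72  76  78  77
 78  78  74  70  67  68  68  67  67  65  61  55  52  52  52  52  52  52  56  46  37  35  39  58  67  72  76  78  77
 78  7
[... 1941 characters left out ...]
  75  77  78  76  74  76
 77  77  76  76  78  87  93  84  78  75  73  72  73  74  72  71  71  71  73  74  76  77  78  78  79  78  77  73  75
 77  77  76  76  76  77  83  81  77  77  77  76  74  73  72  74  76  76  77  77  78  79  79  78  78  76  75  72  74
 77  77  77  74  73  75  77  75  76  77  78  77  76  77  77  77  77  78  78  78  78  78  76  75  75  76  75  72  75
 77  76  77  74  75  74  75  75  74  74  76  78  79  79  79  79  79  78  76  76  76  76  76  75  75  76  75  72  74
[3.10164224 0.0135068  1.78211904]
-16 [184.57037001 319.38816001] [186.75256765 347.23032537]
0 [173.5097692  314.29750335] [175.79905839 342.04530925]
16 [162.56821256 309.26163694] [164.96218148 336.91550289]
```

```bash
python3 -m handwheel '[[0,0,0.05,0],[0,0,0.1,0],[0,0,0.15,0],[0,0,0.166,0],[0,0,0.17,0]]'
python3 -m handwheel '[[0,0,0.001,0],[0,0,0.002,0]]' - 10
python3 -m handwheel '[[0,0,0,0],[0,0,0,0],[0,0,0,0]]' 0.45 |tail -2
python3 -m handwheel '[[0.005,0,0,0],[0.012,0,-0.002,0],[0.012,0,-0.002,0]]' 
python3 -m handwheel '[[0,0,0,0],[0,0,0,0],[0,0,0,0],[0,0,0,0]]' 1 4
```

```text
clock: 31.02
eef_pos: [474.8, 385.5, 152.9]
eef_rot: [3.103, 0.014, 1.782]
wrist_force: [1.2, -0.1, -1.5]
finger_gap: 27.7
clock: 31.28
eef_pos: [475.3, 385.8, 152.2]
eef_rot: [3.101, 0.013, 1.782]
wrist_force: [0.7, 0.1, -2.2]
finger_gap: 28.0
wrist_force: [-0.1, 0.1, 0.6]
finger_gap: 50.7
clock: 32.02
eef_pos: [472.6, 398.4, 154.6]
eef_rot: [3.1, 0.013, 1.783]
wrist_force: [-0.7, 0.4, -0.7]
finger_gap: 51.8
clock: 32.52
eef_pos: [472.7, 398.3, 154.6]
eef_rot: [3.1, 0.013, 1.783]
wrist_force: [1.4, -0.1, 0.7]
finger_gap: 31.6
```

Gap is now 31.6 mm, so the grip on the cap is centred. I'll take a firm grip, lift and carry.

```bash
python3 -m handwheel '[[0,0,0,0],[0,0,0,0]]' 1 30 | tail -1
python3 -m handwheel '[[0,0,-0.03,0],[0,0,-0.08,0],[0,0,-0.13,0],[0,0,-0.165,0],[0,0,-0.165,0]]' 
python3 to.py 621 122 320 91.2
```

```text
finger_gap: 31.7
clock: 33.4
eef_pos: [465.8, 399.2, 321.5]
eef_rot: [3.097, 0.011, 1.783]
wrist_force: [0.6, -0.1, -2.9]
finger_gap: 31.4
t 33.4 pos [466. 399. 321.] yaw 102.1 gap 31.4 F [ 0.6 -0.1 -2.9]
shift [np.float64(-0.304), np.float64(0.093), np.float64(0.001), np.float64(10.9)]
```

```bash
python3 -m handwheel '[[-0.05,0.015,0,2],[-0.1,0.03,0,4],[-0.16,0.05,0,7],[-0.22,0.068,0,9],[-0.265,0.081,0,11]]' >/dev/null
python3 to.py 621 122 320 91.2
```

```text
t 34.0 pos [601. 155. 325.] yaw 91.0 gap 31.5 F [-0.3  0.3 -1.7]
shift [np.float64(-0.033), np.float64(0.019), np.float64(0.005), np.float64(-0.2)]
```

```bash
python3 -m handwheel '[[-0.015,0.01,0.01,0],[-0.033,0.019,0.03,0],[-0.033,0.019,0.06,0],[-0.033,0.019,0.075,0],[-0.033,0.019,0.075,0]]' >/dev/null
python3 to.py 621 122 162 91.2
python3 -c "
from h import *
snap('side','s9',(180,40,440,235),3)"
```

```text
t 34.6 pos [623. 122. 250.] yaw 91.1 gap 31.7 F [-0.1 -0.  -2.6]
shift [np.float64(-0.0), np.float64(-0.002), np.float64(0.088), np.float64(-0.1)]
```

View pics/s9.png

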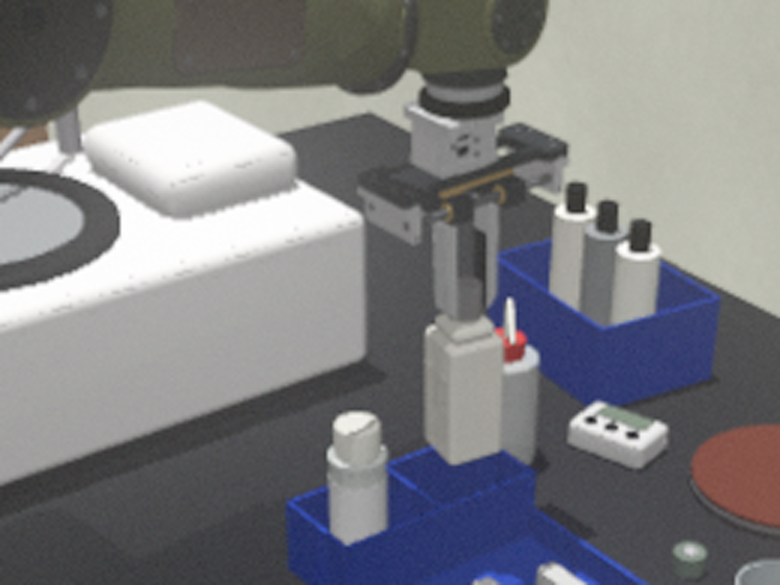

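The bottle is upright above the free bay with its foot at about (465,455). Lowering it.

```bash
python3 -m handwheel '[[0,-0.002,0.03,0],[0,-0.004,0.06,0],[0,-0.006,0.08,0],[0,-0.006,0.088,0],[0,-0.006,0.088,0]]' 
python3 to.py 621 122 158 91.2
```

```text
clock: 35.33
eef_pos: [621.9, 122.3, 163.7]
eef_rot: [3.099, 0.003, 1.59]
wrist_force: [0.4, -0.1, -2.2]
finger_gap: 31.0
t 35.3 pos [622. 122. 164.] yaw 91.1 gap 31.0 F [ 0.4 -0.1 -2.2]
shift [np.float64(-0.0), np.float64(-0.001), np.float64(0.006), np.float64(-0.1)]
```

```bash
python3 -m handwheel '[[0,0,0.002,0],[0,0,0.004,0],[0,0,0.005,0]]' - 10 
python3 -m handwheel '[[0,0,0.001,0],[0,0,0.002,0]]' - 4
```

```text
clock: 35.7
eef_pos: [622.2, 122.4, 159.0]
eef_rot: [3.098, 0.003, 1.59]
wrist_force: [0.2, 1.3, 3.9]
finger_gap: 31.4
clock: 35.95
eef_pos: [623.0, 122.6, 158.3]
eef_rot: [3.095, 0.002, 1.59]
wrist_force: [0.8, 1.9, 6.4]
finger_gap: 31.9
```

Contact with the floor. Releasing, then straight up and clear.

```bash
python3 -m handwheel '[[0,0,0,0],[0,0,0,0],[0,0,0,0],[0,0,0,0]]' 0.45 |tail -2
python3 -m handwheel '[[0,0,-0.01,0],[0,0,-0.03,0],[0,0,-0.08,0],[0,0,-0.13,0],[0,0,-0.16,0]]' |tail -2
python3 -m handwheel '[[-0.05,0,0,0],[-0.11,0,0,0],[-0.17,0,0,0],[-0.23,0,0,0],[-0.29,0,0,0]]' 
python3 -m handwheel '[[-0.05,-0.05,0,0],[-0.09,-0.1,0,0],[-0.13,-0.15,0,0],[-0.16,-0.2,0,0],[-0.16,-0.2,0,0]]'
```

```text
wrist_force: [0.3, 0.0, -0.3]
finger_gap: 51.8
wrist_force: [-0.1, -0.0, -0.8]
finger_gap: 51.4
clock: 37.7
eef_pos: [620.8, -169.0, 323.3]
eef_rot: [3.091, 0.002, 1.59]
wrist_force: [0.2, 0.3, 0.1]
finger_gap: 51.6
clock: 38.33
eef_pos: [421.7, -334.5, 314.6]
eef_rot: [3.09, 0.003, 1.586]
wrist_force: [0.3, -0.4, 0.5]
finger_gap: 52.0
```

```bash
python3 -c "
from h import *
a=cams.camera('top')[:,:,::-1];b=cams.camera('side')[:,:,::-1]
A=cv2.resize(a[170:330,230:490],(390,240)); A2=cv2.resize(a[180:280,240:380],(390,279))
A=np.vstack([A,A2]);B=cv2.resize(b[110:340,280:470],(429,519))
if 1: B=cv2.resize(b[140:370,270:460],(408,519),interpolation=cv2.INTER_CUBIC)
cv2.imwrite('pics/end.png',np.hstack([A,B]))
cv2.imwrite('pics/etop.png',a);cv2.imwrite('pics/eside.png',b)"
```

```text
(no output)
```

The viewing limit is reached, so I'll check the end state numerically.

```bash
python3 - <<'E'
from h import *
im=cv2.imread("pics/etop.png"); c=cams.get_calibration("top")
hsv=cv2.cvtColor(im,cv2.COLOR_BGR2HSV); m=((hsv[...,1]<60)&(hsv[...,2]>120)).astype(np.uint8)
m[:185]=0; m[275:]=0; m[:,:243]=0; m[:,380:]=0
n,l,s,ce=cv2.connectedComponentsWithStats(m)
for i in range(1,n):
    if s[i,4]>20:
        r=cv2.minAreaRect(np.argwhere(l==i)[:,::-1].astype(np.float32)); print(s[i],ce[i].round(1),"rect",np.round(r[1],1),"z24",bp(c,*ce[i],24)[:2],"z130",bp(c,*ce[i],130)[:2])
print("expect cap top",proj(c,(622,125,174)),"shoulder",proj(c,(622,125,126)),"foot",proj(c,(622,125,4)))
g=cv2.cvtColor(im,cv2.COLOR_BGR2GRAY)
print("sat/gray around bottle (rows 180-235 step3, cols 240-300 step3)")
for v in range(170,236,3): print(v,' '.join(f"{g[v,u]:3d}{'b' if hsv[v,u,1]>100 else ' '}" for u in range(243,300,3)))
# side view: bottle expected pixels
c2=cams.get_calibration("side"); print([proj(c2,(622,125,z)).round(0) for z in(4,126,174)])
e=cv2.imread("pics/eside.png"); h2=cv2.cvtColor(e,cv2.COLOR_BGR2HSV)
for v in range(120,200,4): print(v,' '.join(f"{h2[v,u,2]:3d}{'b' if h2[v,u,1]>100 else ' '}" for u in range(310,370,3)))
E
```

```text
[371 185   9  13  98] [375.4 190.1] rect [12.  8.] z24 [ 696.8 -188.3] z130 [ 664.9 -173.9]
[251 191  24  25 450] [262.6 202.4] rect [21.6 23.4] z24 [651.2 138.8] z130 [623.1 126.4]
[307 206  55   8 423] [334.8 209.4] rect [ 7. 54.] z24 [635.9 -71. ] z130 [609.  -66.2]
[301 227  56   8 412] [328.7 230.3] rect [55.  7.] z24 [573.7 -54.8] z130 [552.  -51.3]
[250 235  22  24 369] [260.  245.4] rect [21.2 19.8] z24 [524.6 140.5] z130 [506.9 128. ]
[300 248  56   7 390] [327.6 251. ] rect [ 6. 55.] z24 [513.4 -52.8] z130 [496.6 -49.5]
expect cap top [261.29964597 198.37445131] shoulder [263.23337786 203.19591999] foot [267.53856518 213.93025494]
sat/gray around bottle (rows 180-235 step3, cols 240-300 step3)
170  75   73   73   35   32   51   52   50   51   53   51   52   51   51   51   52   50   51   51 
173  76   76   72   35   35   51   51   52   51   52   52   52   51   52   51   52   51   52   53 
176  75   76   72   31   45   36   52   50   52   50   50   52   52   51   50   51   51   51   51 
179  77   75   49   48   51   48   34   51   52   51   50   52   50   52   52   52   52   
[... 3233 characters left out ...]
2   79   82  106  107  105  114  134  134  135  121   63   63   81   58   61 
176  82   80   81   82   79  159  243  173  132  136  179  177  133  135  120   56   59   88   58   61 
180  82   79   83   82  162  246  165  230  219  190  176  158  149  133  131  126   69   54   59   64 
184  79   84   76   81  143  157  233  230  216  241  229  200  165  136  131  126  123  127   76   58 
188  81   83   84   82  156  157  159  166  167  164  165  163  151  126  125  121  100  128  129  127 
192  83  135b 188b 111b 143  149  162  167  167  164  165  165  140  174b 136  117  126  127  126  128 
196 165b 113b 112b 112b 139  152  146  167  164  163  164  164  134  112b 109b 173b 110b  73  125  128
```

```bash
python3 - <<'E'
from h import *
c=cams.get_calibration("top")
print("cap top",bp(c,259.5,195.5,174),"body top centre y",bp(c,262,200,126)[1],"near edge x+28",bp(c,262,211.5,122)[0]+28)
print("foot near edge x+28",bp(c,266,219.5,4)[0]+28)
s=read_state();print(s["clock"],s["eef_pos"],abs(s["qd"]).max())
# pen & can vs start image
a=cv2.imread("pics/top0.png");b=cv2.imread("pics/etop.png")
for n,(x,y) in {"can":(250,232),"pen":(430,235)}.items():
    print(n,cv2.absdiff(a[y:y+30,x:x+25],b[y:y+30,x:x+25]).mean())
a=cv2.imread("pics/side0.png");b=cv2.imread("pics/eside.png")
c2=cams.get_calibration("side");u,v=proj(c2,(515.4,-343,140)).astype(int);print("pen side",u,v,b[v-6:v+14:4,u-8:u+9:4].mean(2).round())
E
```

```text
cap top [629.5 130.  174. ] body top centre y 128.7 near edge x+28 628.1
foot near edge x+28 633.2
38.425 [ 423.81012547 -333.23866333  314.3364732 ] 0.04604987395092074
can 0.644
pen 21.839555555555556
pen side 426 279 [[ 75.  79.  74.  78.  65.]
 [ 75.  78.  70.  74.  81.]
 [ 74.  72.  50.  49.  93.]
 [ 76.  95.  56.  44. 182.]
 [ 75.  65. 130. 130. 147.]]
```

```bash
python3 -m handwheel '[[0,0,0,0],[0,0,0,0],[0,0,0,0]]' >/dev/null; python3 -c "
from cell import manip; print(manip.sign_off())"
```

```text
the job is handed in; nothing more can be done
None
```

The job is handed in, at about 39 s on the robot's clock. I found three dressing sticks in the block, and all three now lie flat and apart on the floor of the wide bay. The bottle stands in the free bottle bay. I left the pen and the spray can alone.

**Last checks**, from the final top and side pictures by pixel measurement only, because the 16-picture viewing limit was already used up:
- **Sticks:** each showed as a separate full-length bar, centred near x = 636, 574 and 513 mm. They are side by side with about 40 mm between them.
- **Bottle:** foot, shoulder and cap line up to within a few millimetres, so it is upright to within about 2°. It sits roughly 8 mm (x) and 4 mm (y) from my estimate of the bay centre.
- **Can:** unchanged from the start picture.
- **Pen:** the arm hid it in the top view, so that comparison disagreed (mean pixel difference about 22). In the side view its dark top still shows in its place.

**What went wrong on the way:**
- **Bottle knocked:** it was shifted toward the grinder early on, so I measured it again before gripping.
- **Hard press:** while tipping the bottle up, I pressed its foot onto the bench and the wrist force reached about 65 N. That is under the 120 N wrist limit. I can't tell whether it counts against the 40 N limit on the arm or gripper body.
- **Off-centre grip:** my first grip on the standing bottle was off-centre on the cap. I set it down and gripped it again before carrying it.

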